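Isolate the blown way of a switch-fuse unit and withdraw its fuse carrier

TASK

One of the two fuses in the grey switch-fuse unit has blown: a small steel striker pin stands up from the top of its carrier. Switch that way off by pulling the isolator knob in front of that carrier fully out until it snaps into its out position, and leave the other way switched on with its carrier in place; then pinch the two side catches of the blown carrier together, draw it straight up out of the unit and finish while still holding it by its catches, upright, still and well clear above the unit. Do not knock the things lying round about.

Things in the scene. Friction and masses are not known exactly. Their poses are not given: they have to be found in the camera images.
- unit: Grey steel switch-fuse box, fixed to the bench, 136 x 216 x 66 mm high. Origin: centre of its underside; its front with two isolator knobs faces its own -x; y to its left, z up. Two bays at x = -5, y = +60 (left) and -60 mm (right), each with a fuse carrier standing in a 48 x 43 mm opening of the lid and its own isolator knob in front
- isolator_left (a joint): Push-pull isolator of the left bay (unit's y = +60 mm): 0 = pushed home (on), 0.022 m = fully out toward the unit's -x (off). Takes up to about 10 N to leave either end; past half way it snaps on by itself. While it is in, a pin on its inner end locks the carrier behind it in the box
- isolator_right (a joint): The same for the right bay (unit's y = -60 mm)
- isolator_left_neck (a point): On the axis of the left isolator's rod, 48 mm above the bench, moving with it: middle of the round neck, 18 mm in diameter, of which 32 mm is bare between panel and head when pushed home. In front of the neck a black mushroom head, 34 mm in diameter, 12 mm thick. The rod runs along the unit's x
- isolator_right_neck (a point): The same for the right isolator
- carrier_blown: Black fuse carrier with a blown fuse: a steel striker pin, 8 mm in diameter, stands 12 mm up from its top. In the left or right bay. 44 x 30 x 98 mm without pin and catches, about 0.16 kg. Origin: centre of its underside, 14 mm above the bench when plugged in; axes then as the unit's. It has to rise 52 mm for its underside to be level with the lid's top
- carrier_blown_grip (a point): Midway between the two catches of the blown carrier, 75 mm above its origin (23 mm above the lid when plugged in). Grey ribbed thumb pads, 20 mm wide (x) and 30 mm high (8 to 38 mm above the lid), on the carrier's +y and -y sides; outer faces 48 mm apart at rest, 34 mm fully pinched. Below, each has a nose hooked under the lid; it comes out only with both pinched
- carrier_blown_catch_l (a joint): Catch on the +y side of the blown carrier: 0 = sprung out, 0.007 m = fully pressed in; free of the lid from about 0.005 m; the spring takes about 4 N at first and 8 N at the end
- carrier_blown_catch_r (a joint): The same for the catch on its -y side
- carrier_sound: The other fuse carrier, alike but with no pin standing up from its top; in the other bay. It stays where it is
- spare_fuse: Bystander: spare fuse, white cylinder with brass caps, 22 mm in diameter and 56 mm high, standing to the left of the unit. Origin: centre of its underside
- screwdriver: Bystander: orange screwdriver lying to the right of the unit, 198 mm long, 29 mm thick. Origin: under its middle
- tape_roll: Bystander: roll of black tape lying to the right of the unit, 62 mm in diameter, 19 mm high. Origin: under its middle
Not all that is in view belongs to the job. What is shaped like the carrier_blown but pink or turquoise is not meant.

How it is judged:
On the way, in this order (a step that is already met when the one before it is completed fails the run):
1. the isolator of the blown way is pulled out to its off position while the blown carrier is still in its bay (height (world z) of carrier_blown below 0.022 m and ((y of carrier_blown in the frame of unit above 0 m and value of joint isolator_left above 0.018 m) or (y of carrier_blown in the frame of unit below 0 m and value of joint isolator_right above 0.018 m))), for 0.2 s.
2. both catches of the blown carrier are pinched in by the fingers while it is still in its bay (height (world z) of carrier_blown below 0.04 m and value of joint each of carrier_blown_catch_l, carrier_blown_catch_r above 0.004 m and contact force between the fingers and carrier_blown above 3 N), for 0.1 s.
At the end, for the whole second after the job is handed in: Blown carrier held by its two catches (each over 3 mm in), upright within 17 degrees, under 20 mm/s, underside over 85 mm above the bench, not touching the unit; its isolator out over 18 mm, the other in within 4 mm, the sound carrier in place within 10 mm (height (world z) of carrier_blown above 0.085 m and angle between carrier_blown's own z axis and vertical below 0.3 rad and linear speed of carrier_blown below 0.02 m/s and contact force between the fingers and carrier_blown above 3 N and value of joint each of carrier_blown_catch_l, carrier_blown_catch_r above 0.003 m and contact force between carrier_blown and unit below 0.3 N and ((value of joint isolator_left above 0.018 m and value of joint isolator_right below 0.004 m and y of carrier_sound in the frame of unit below 0 m) or (value of joint isolator_right above 0.018 m and value of joint isolator_left below 0.004 m and y of carrier_sound in the frame of unit above 0 m)) and distance of carrier_sound from where it was at the start of the episode below 0.01 m); the arm keeps its last pose, push and grip.
It fails at once if the isolator of the sound way is pulled off (more than 8 mm) ((y of carrier_sound in the frame of unit above 0 m and value of joint isolator_left above 0.008 m) or (y of carrier_sound in the frame of unit below 0 m and value of joint isolator_right above 0.008 m)).
It fails at once if the sound carrier is drawn (moved more than 15 mm) (distance of carrier_sound from where it was at the start of the episode above 0.015 m).
It fails at once if the spare fuse, the screwdriver or the tape roll is knocked (moved more than 30 mm) (distance of any of spare_fuse, screwdriver, tape_roll from where it was at the start of the episode above 0.03 m).
It also fails if it takes over 38 s, if anything falls off the work surface, if the arm or the gripper's body presses on something with over 40 N, if the wrist force passes 120 N, or if a joint passes its speed limit or range.

ROBOT

A 7-joint arm with a two-finger parallel gripper is mounted at the origin on the work surface; the furniture and walls round the work are solid. World frame = base frame: x ahead of the robot, y to its left, z up, the work surface at z = 0. Lengths are in m, angles in rad, forces in N, time in s.
With the tool pointing down it reaches from about 0.425 to 0.975 m from the base axis. Payload 16.7 kg.
Tool frame: the origin (TCP) lies at the very end of the fingers, on their centre line; the grasp point (between the pads) lies 19 mm behind it (r.grip_depth is the distance from the TCP to the grasp point, in m); z points along the fingers, y is the line along which they close (so a half turn about z gives the same grasp; the last joint's range is limited). The gripper opens to 85 mm and grips with 20 to 120 N. Pads are 22 mm wide; open, the fingers measure 114 mm over their backs; the gripper's body (76 mm by 85 mm) begins 54 mm behind the grasp point. The pads swing forward as they close: fully open they stand 13 mm farther back than shut.
Start: joints at [1.196, 0.426, 0.074, 1.606, -0.034, 1.111, -0.067], TCP at [0.151, -0.658, 0.231] pointing down, gripper open.
Joint ranges: [-2.85, 2.85], [-0.5, 2.14], [-1.23, 1.37], [0.21, 2.46], [-1.02, 4.16], [0.16, 2.05], [-2.73, 2.73]. Speed limits (rad/s): [1.89, 1.89, 2.39, 2.39, 3.01, 3.01, 3.01].

INTERFACE

Orientations are given as a 3x3 rotation matrix whose columns are the frame's x, y, z axes.
In Python, from bench import telemetry, camera, calibration, finish_job, r gives the robot as it stands. The module is installed in compiled form; this text tells all that it offers.
- The arm moves only by the tool step_arm, never from a script. Its argument "moves" is a list of rows, each a list of 6 numbers: the shift along the tool's x, y, z scaled (see below), then the turn, a rotation vector about the tool's x, y, z scaled (see below). A call has 1 to 20 rows; each row is the pose to reach, as a shift and turn from the pose commanded when the call began, along the tool's axes at that moment, turning the shorter way round; what a row does not reach only later rows make up. The controller multiplies each number of a shift by 0.2 m and each number of a turn by pi rad. A row lasts 1/10 s, in which the tool goes at most 50 mm and 8.59 degrees, less where a joint would pass 70% of its speed; a pose out of reach is approached as far as the arm can. A call with a number of a shift or a turn outside -1 to 1 is refused whole. A call with a gripper value outside its range is refused whole. "claw" is the opening, from -1 (shut) to 1 (fully open), set as the call begins (left out, the last holds). The fingers move at their own pace and stop on an object; "squeeze" is the grip in N (left out, the last holds). Time passes only in rows, so rows that repeat a pose let the fingers close. It gives the time, the measured TCP pose, the force, the opening and the grip force at its end, in the units of the state.
- telemetry.get_obs(): the state, without advancing time (a new reading comes with each control period).
- camera(name): name is "scene" or "top"; returns the picture (480x640x3 uint8, red, green, blue); there is no depth.
- calibration(name): a dict with "fx", "fy", "cx", "cy" (pixels), "D" ([k1, k2, p1, p2, k3] as OpenCV has them; the pictures are not rectified), "xyz" and "rotation" of the camera in the world. Camera axes: x right, y down, z forward; pixel columns grow to the right and rows downward; lengths in m; the calibration is good to about 2 mm. A picture is of the moment at which its call begins. calibration takes no time and is no camera call.
- finish_job(): hands the job in; it is judged then, once.
The state is a dict: "clock": time; "joint_pos": joint angles; "qvel": joint speeds; "joint_efforts": joint torques, N m; "tcp_pos": TCP position; "tool_rot": TCP orientation; "contact_force": force on the tool from outside, world axes, zero at the start; "wrist_torque": the same for the moment, N m; "grip_width": finger opening in m; "grasp_force": force on a finger pad.
Only numpy, scipy, OpenCV 4.12 (cv2) and the standard library are available. Lean on these libraries where they do the work, as an engineer would, in place of code of your own. Each camera call takes 0.05 s, during which the arm holds its last target. There are 200 camera calls.

## Working session

There is one attempt and no reset: what is moved stays moved. The work goes in short steps, Python scripts to look and compute and a tool call to move; the robot and the scene stay as the last step left them, time stands still between calls to the robot, and variables do not carry over. Pictures are saved under pics/ and viewed, at most 13 in all, crops included, and the job is handed in when it is done.

Besides the shell and the picture viewer there is one more tool, called after "Emit:" by a JSON object that holds its "api" and its "payload". step_arm: Moves the arm, as the interface text tells. Shifts and turns lie within -1 to 1; 1 stands for 0.2 m of shift or pi rad of turn. Its arguments: {"type":"object","properties":{"moves":{"type":"array"},"claw":{"type":"number"},"squeeze":{"type":"number"}},"required":["moves"]}

```bash
mkdir -p pics; python3 - <<'E'
from bench import telemetry,camera,calibration
import cv2,pprint
for n in("scene","top"):
    cv2.imwrite(f"pics/{n}0.png",camera(n)[:,:,::-1]); print(n,calibration(n))
o=telemetry.get_obs(); print(o)
E
```

```text
scene {'fx': 518.0657407215068, 'fy': 518.0657407215068, 'cx': 328.5119847821743, 'cy': 241.7236549884417, 'D': array([-0.00086578,  0.        ,  0.        ,  0.        ,  0.        ]), 'xyz': array([-4.90940542e-04,  4.58254232e-01,  7.27240895e-01]), 'rotation': array([[-0.70887499, -0.4734932 ,  0.52278144],
       [-0.7053288 ,  0.4729823 , -0.52801423],
       [ 0.00274478, -0.74302889, -0.66925371]])}
top {'fx': 453.591904991877, 'fy': 453.591904991877, 'cx': 323.0274578888738, 'cy': 245.69072561672147, 'D': array([0.02593458, 0.        , 0.        , 0.        , 0.        ]), 'xyz': array([ 0.33617165, -0.03161691,  1.09779992]), 'rotation': array([[-0.05072074, -0.97780338,  0.20329279],
       [-0.99869918,  0.0507242 , -0.00519677],
       [-0.00523044, -0.20329193, -0.9791042 ]])}
{'clock': 0.1, 'joint_pos': array([ 1.1954936 ,  0.42667247,  0.07384818,  1.60654789, -0.03413533,
        1.11083889, -0.06709662]), 'qvel': array([-0.00038864, -0.00185576,  0.00060295, -0.00095977,  0.0010217 ,
       -0.00018745, -0.00065051]), 'joint_efforts': array([ 8.73633369e-03, -9.51541901e+01,  3.77119035e+00, -4.64402819e+01,
        1.96359388e-02,  6.48034489e-03, -3.95450900e-05]), 'tcp_pos': array([ 0.15102533, -0.65749187,  0.23067632]), 'tool_rot': array([[ 9.74623581e-01,  2.23849888e-01, -3.20241257e-04],
       [ 2.23850111e-01, -9.74622887e-01,  1.16461889e-03],
       [-5.14146506e-05, -1.20675107e-03, -9.99999271e-01]]), 'contact_force': array([ 0.72430913,  0.17694637, -0.06562629]), 'wrist_torque': array([ 0.03958339,  0.00323425, -0.02414654]), 'grasp_force': 0.0, 'grip_width': 0.08526452156836273}
```

View pics/scene0.png

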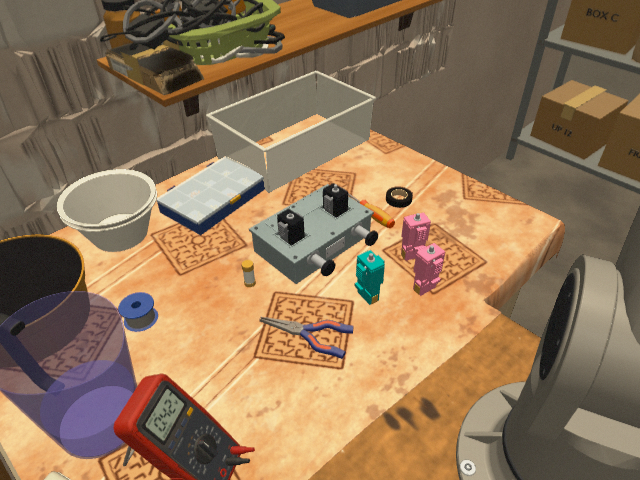

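View pics/top0.png

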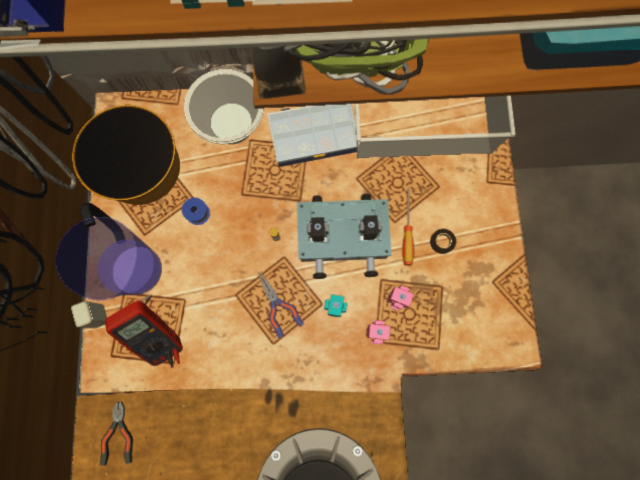

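The scene shot shows the unit with its carriers at about (291,227) and (335,200), and knobs at (328,268) and (371,238). In the top view the carriers are at (318,228) and (371,226), and the knob heads at (320,275) and (371,273). I'll zoom in to find the pin.

```bash
python3 - <<'E'
import cv2,numpy as np
s=cv2.imread("pics/scene0.png")[170:290,240:390]; t=cv2.imread("pics/top0.png")[190:290,285:405]
f=lambda a,k:cv2.resize(a,None,fx=k,fy=k,interpolation=cv2.INTER_CUBIC)
cv2.imwrite("pics/sc.png",f(s,5)); cv2.imwrite("pics/tc.png",f(t,6))
E
```

```text
(no output)
```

View pics/sc.png

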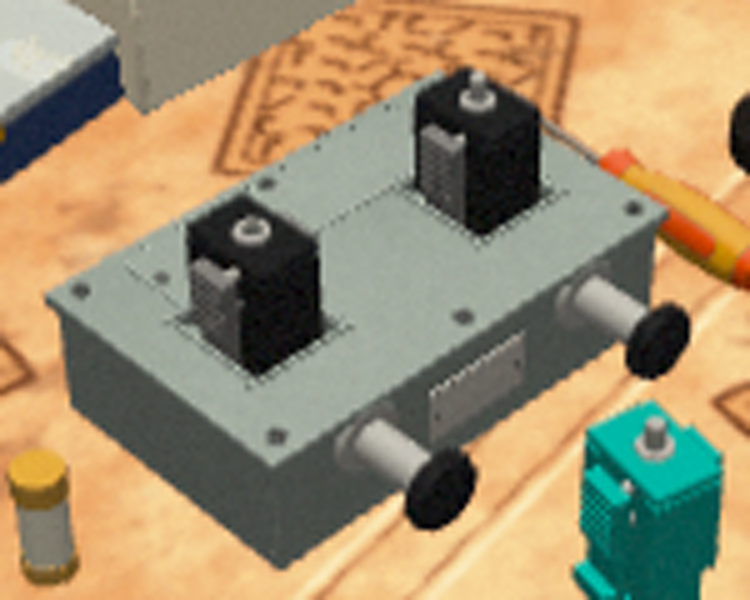

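View pics/tc.png

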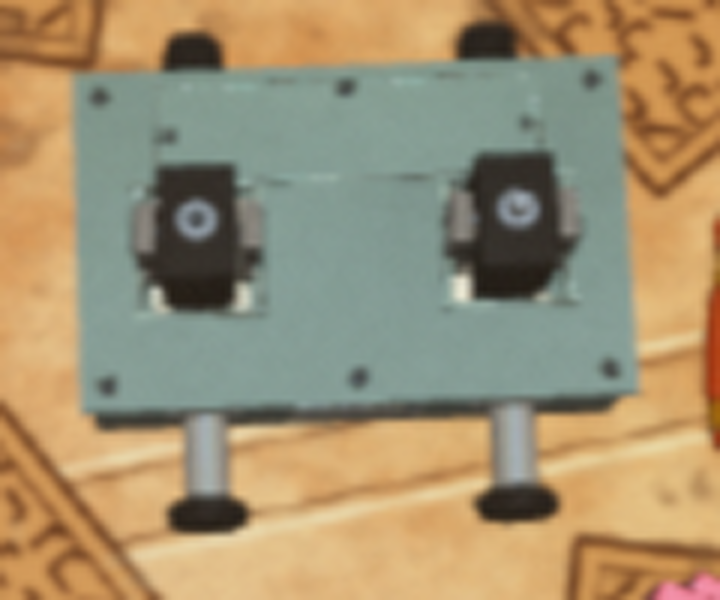

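Only the right carrier has a solid pin standing up, at scene crop (478,85); the left one shows an empty ring. So the right way is the blown one. Next I'll triangulate and fit the unit pose.

```bash
cat > h.py <<'E'
import numpy as np,cv2
from scipy.optimize import least_squares
from bench import calibration
C={n:calibration(n) for n in("scene","top")}
def proj(n,P):
    c=C[n];R=c["rotation"].T;K=np.array([[c["fx"],0,c["cx"]],[0,c["fy"],c["cy"]],[0,0,1]])
    return cv2.projectPoints(np.atleast_2d(P).astype(float),cv2.Rodrigues(R)[0],-R@c["xyz"],K,c["D"])[0][:,0]
def tri(s,t):
    f=lambda p:np.r_[proj("scene",p)[0]-s,proj("top",p)[0]-t]
    r=least_squares(f,[.6,-.1,.05],x_scale=.1);return r.x,np.abs(r.fun).max()
E
python3 - <<'E'
from h import *
S=lambda u,v:np.array([240+(u+.5)/5-.5,170+(v+.5)/5-.5]);T=lambda u,v:np.array([285+(u+.5)/6-.5,190+(v+.5)/6-.5])
pts=dict(FL=(S(275,467),T(85,412)),FR=(S(668,213),T(637,392)),BL=(S(47,298),T(75,72)),
 neckbase=(S(585,297),T(514,405)),neckend=(S(638,328),T(515,487)),head=(S(657,340),T(516,503)),
 pin=(S(479,78),T(518,206)),ring=(S(478,100),T(518,209)),ringL=(S(251,230),T(196,219)))
for k,(s,t) in pts.items():
    p,e=tri(s,t);print(k,p.round(4),e.round(2))
loc={'FL':(-.068,.108,.066),'FR':(-.068,-.108,.066),'BL':(.068,.108,.066),'BR':(.068,-.108,.066),'head':(-.106,-.06,.048),'ring':(-.005,-.06,.112),'ringL':(-.005,.06,.112)}
def W(q,l):
    c,s=np.cos(q[2]),np.sin(q[2]);l=np.array(l);return np.array([q[0]+c*l[0]-s*l[1],q[1]+s*l[0]+c*l[1],l[2]+q[3]])
def f(q):
    o=[]
    for k in loc:
        if k=='BR':o.append(proj("top",W(q,loc[k]))[0]-T(615,58));continue
        o+= [proj("scene",W(q,loc[k]))[0]-pts[k][0],proj("top",W(q,loc[k]))[0]-pts[k][1]]
    return np.ravel(o)
r=least_squares(f,[.6,-.08,0,0],x_scale=.1);q=r.x
print("q",q.round(4),r.fun.round(1))
print("grip",W(q,(-.005,-.06,.089)).round(4),"neckR",W(q,(-.084,-.06,.048)).round(4),"panel",W(q,(-.068,-.06,.048)))
E
```

```text
FL [0.523  0.0194 0.0621] 0.63
FR [ 0.5194 -0.1941  0.0624] 0.86
BL [0.6602 0.0174 0.0594] 0.94
neckbase [ 0.5208 -0.1477  0.0442] 0.44
neckend [ 0.4885 -0.1446  0.0493] 0.02
head [ 0.4811 -0.1458  0.0471] 0.67
pin [ 0.581  -0.1461  0.1231] 0.62
ring [ 0.5829 -0.1476  0.1106] 0.66
ringL [ 0.585  -0.0274  0.1115] 0.7
q [ 0.589  -0.088  -0.0135 -0.0027] [-1.1 -0.1 -0.1  0.7 -0.6 -0.7  1.1  0.6 -1.3 -0.9  0.1  1.1  0.9 -0.
 -0.9  0.1  0.7  0.2 -0.7  0.3  0.6  0.6 -0.4  0.7  0.8  0.9]
grip [ 0.5832 -0.148   0.0863] neckR [ 0.5042 -0.1469  0.0453] panel [ 0.52022167 -0.14710269  0.04526309]
```

```bash
python3 - <<'E'
from h import *
# scene full px of decoy tops (rings), top full px
for k,s,t in [("turq",(371,257),(336.5,304)),("pinkA",(417,217),(402,295)),("pinkB",(430,249),(380,330)),("screwdriver handle",(378,214),(408,245))]:
    p,e=tri(np.array(s),np.array(t));print(k,p.round(3),e)
E
python3 - <<'E'
import cv2
f=lambda a,k:cv2.resize(a,None,fx=k,fy=k,interpolation=cv2.INTER_CUBIC)
cv2.imwrite("pics/tc2.png",f(cv2.imread("pics/top0.png")[220:345,305:465],5))
E
```

```text
turq [ 0.41  -0.061  0.099] 0.7168408226724523
pinkA [ 0.422 -0.206  0.099] 1.1000204316426334
pinkB [ 0.35  -0.152  0.099] 0.728027707821127
screwdriver handle [ 0.55  -0.247  0.01 ] 1.475452446994268
```

View pics/tc2.png

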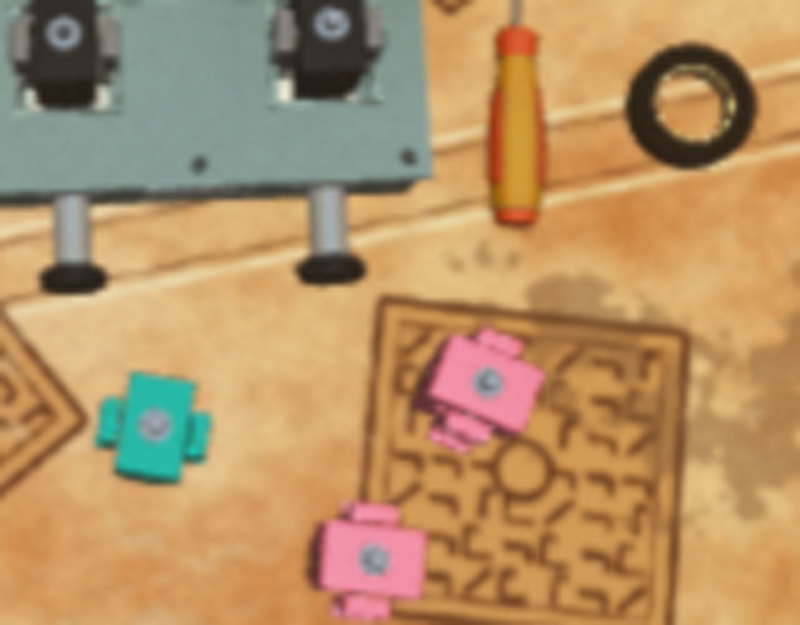

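The pink decoy at (0.422,-0.206), 0.10 m tall, is close but leaves room to pull. Now I'll move over the right knob.

Emit:
{"api": "step_arm", "payload": {"moves": [[1, -0.915, 0, 0, 0, 0.076], [1, -0.915, 0, 0, 0, 0.076], [1, -0.915, 0, 0, 0, 0.076], [1, -0.915, 0, 0, 0, 0.076], [1, -0.915, 0, 0, 0, 0.076], [1, -0.915, 0, 0, 0, 0.076], [1, -0.915, 0, 0, 0, 0.076], [1, -0.915, 0, 0, 0, 0.076]], "claw": 1}}

```text
clock: 0.9
tcp_pos: [0.305, -0.4347, 0.2313]
tool_rot: [[1.0, -0.012, -0.0], [-0.012, -1.0, -0.0], [-0.0, 0.0, -1.0]]
contact_force: [-0.2, -0.7, 0.3]
grip_width: 0.0854
grasp_force: 0.0
```

```bash
cat > go.py <<'E'
import sys,numpy as np
from scipy.spatial.transform import Rotation as Ro
from bench import telemetry
o=telemetry.get_obs();R=o["tool_rot"];a=-0.0135
G=np.array([[np.cos(a),np.sin(a),0],[np.sin(a),-np.cos(a),0],[0,0,-1]])
t=np.array([float(v) for v in sys.argv[1:4]])
print("t",o["clock"],"tcp",o["tcp_pos"].round(4),"F",o["contact_force"].round(1),"w",round(o["grip_width"],4),round(o["grasp_force"],1))
print("row",(R.T@(t-o["tcp_pos"])/.2).round(3),(Ro.from_matrix(R.T@G).as_rotvec()/np.pi).round(4))
E
python3 go.py .503 -.147 .2
```

```text
t 0.9 tcp [ 0.305  -0.4347  0.2313] F [-0.2 -0.7  0.3] w 0.0854 0.0
row [ 0.972 -1.451  0.156] [0.     0.0001 0.0004]
```

Emit:
{"api": "step_arm", "payload": {"moves": [[0.6, -0.9, 0, 0, 0, 0], [0.6, -0.9, 0, 0, 0, 0], [0.6, -0.9, 0, 0, 0, 0], [0.6, -0.9, 0, 0, 0, 0], [0.6, -0.9, 0, 0, 0, 0], [0.6, -0.9, 0, 0, 0, 0]]}}

```text
clock: 1.5
tcp_pos: [0.4285, -0.2551, 0.2312]
tool_rot: [[1.0, -0.011, 0.0], [-0.011, -1.0, 0.001], [0.0, -0.001, -1.0]]
contact_force: [-0.7, -1.3, 0.0]
grip_width: 0.0852
grasp_force: 0.0
```

Emit:
{"api": "step_arm", "payload": {"moves": [[0.37, -0.55, 0.15, 0, 0, 0], [0.37, -0.55, 0.15, 0, 0, 0], [0.37, -0.55, 0.15, 0, 0, 0], [0.37, -0.55, 0.15, 0, 0, 0], [0.37, -0.55, 0.15, 0, 0, 0]]}}

```text
clock: 2.0
tcp_pos: [0.5025, -0.1487, 0.2008]
tool_rot: [[1.0, -0.014, -0.001], [-0.014, -1.0, -0.0], [-0.001, 0.0, -1.0]]
contact_force: [-0.3, -0.7, 0.1]
grip_width: 0.0856
grasp_force: 0.0
```

```bash
python3 go.py .5035 -.147 .032; python3 -c "
from bench import camera;import cv2
a=camera('top')[:,:,::-1][190:300,285:415];b=camera('scene')[:,:,::-1][130:300,250:420]
cv2.imwrite('pics/a.png',cv2.hconcat([cv2.resize(a,(400,340)),cv2.resize(b,(400,340))]))"
```

```text
t 2.0 tcp [ 0.5025 -0.1487  0.2008] F [-0.3 -0.7  0.1] w 0.0856 0.0
row [ 0.006 -0.009  0.844] [ 0.      0.0004 -0.0002]
```

View pics/a.png

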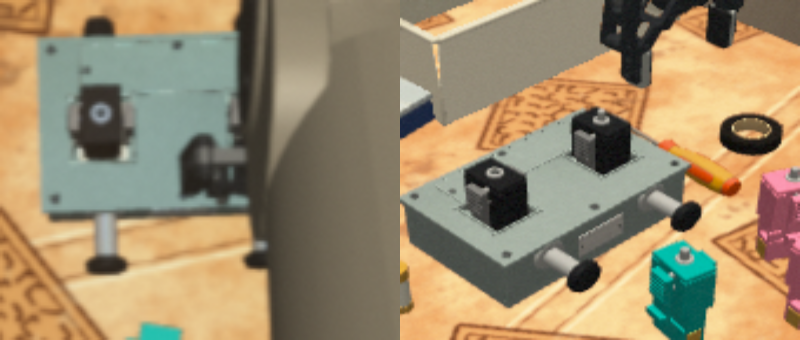

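The fingers (scene half, about (635,65) and (722,25)) are open above the right knob and clear of everything else. Descending to straddle the neck.

Emit:
{"api": "step_arm", "payload": {"moves": [[0.005, -0.01, 0.2, 0, 0, 0], [0.005, -0.01, 0.4, 0, 0, 0], [0.005, -0.01, 0.55, 0, 0, 0], [0.005, -0.01, 0.65, 0, 0, 0], [0.005, -0.01, 0.75, 0, 0, 0], [0.005, -0.01, 0.8, 0, 0, 0], [0.005, -0.01, 0.84, 0, 0, 0], [0.005, -0.01, 0.84, 0, 0, 0]]}}

```text
clock: 2.9
tcp_pos: [0.5035, -0.1459, 0.033]
tool_rot: [[1.0, -0.014, -0.001], [-0.014, -1.0, -0.0], [-0.001, 0.0, -1.0]]
contact_force: [-0.8, 1.0, 0.8]
grip_width: 0.0851
grasp_force: 0.0
```

Emit:
{"api": "step_arm", "payload": {"moves": [[0, 0, 0, 0, 0, 0], [0, 0, 0, 0, 0, 0], [0, 0, 0, 0, 0, 0], [0, 0, 0, 0, 0, 0], [0, 0, 0, 0, 0, 0], [0, 0, 0, 0, 0, 0], [0, 0, 0, 0, 0, 0], [0, 0, 0, 0, 0, 0], [0, 0, 0, 0, 0, 0], [0, 0, 0, 0, 0, 0]], "claw": -1, "squeeze": 30}}

```text
clock: 3.9
tcp_pos: [0.504, -0.1463, 0.0338]
tool_rot: [[1.0, -0.014, 0.001], [-0.014, -1.0, -0.001], [0.001, 0.001, -1.0]]
contact_force: [-1.4, -4.8, 6.0]
grip_width: 0.0167
grasp_force: 30.6
```

```bash
python3 go.py .480 -.147 .032; python3 -c "
from bench import camera;import cv2
b=camera('scene')[:,:,::-1][130:300,250:460]
cv2.imwrite('pics/b.png',cv2.resize(b,None,fx=3,fy=3))"
```

```text
t 3.9 tcp [ 0.504  -0.1463  0.0338] F [-1.4 -4.8  6. ] w 0.0167 30.6
row [-0.12   0.005  0.009] [ 0.0003 -0.0002 -0.0001]
```

View pics/b.png

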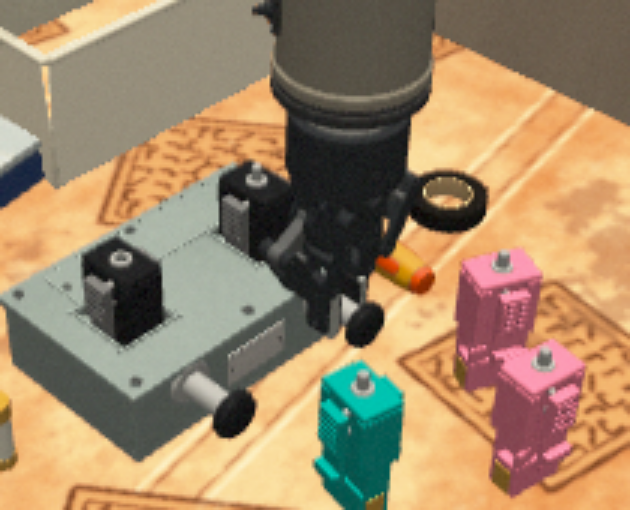

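The fingers hold the right neck between panel and head (crop (345,310)), with width 16.7 mm and 31 N of grip. Pulling.

Emit:
{"api": "step_arm", "payload": {"moves": [[-0.02, 0, 0, 0, 0, 0], [-0.04, 0, 0, 0, 0, 0], [-0.06, 0, 0, 0, 0, 0], [-0.08, 0, 0, 0, 0, 0], [-0.1, 0, 0, 0, 0, 0], [-0.115, 0, 0, 0, 0, 0], [-0.115, 0, 0, 0, 0, 0], [-0.115, 0, 0, 0, 0, 0], [-0.115, 0, 0, 0, 0, 0]], "squeeze": 50}}

```text
clock: 4.85
tcp_pos: [0.4819, -0.1459, 0.0339]
tool_rot: [[1.0, -0.014, 0.002], [-0.014, -1.0, -0.001], [0.002, 0.001, -1.0]]
contact_force: [3.6, -5.9, 1.5]
grip_width: 0.016
grasp_force: 49.8
```

```bash
python3 go.py .480 -.147 .032; python3 -c "
from bench import camera;import cv2
b=camera('scene')[:,:,::-1][130:300,250:460]
cv2.imwrite('pics/c.png',cv2.resize(b,None,fx=3,fy=3))"
```

```text
t 4.85 tcp [ 0.4819 -0.1459  0.0339] F [ 3.6 -5.9  1.5] w 0.016 49.8
row [-0.009  0.005  0.01 ] [ 0.0003 -0.0007 -0.    ]
```

View pics/c.png

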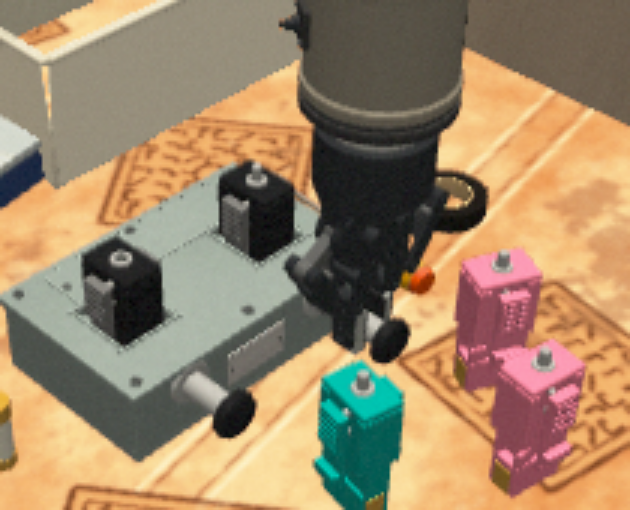

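The right head has moved out, from crop (364,326) to (388,340), which matches the arm's 22 mm of travel. Releasing and rising.

Emit:
{"api": "step_arm", "payload": {"moves": [[0, 0, 0, 0, 0, 0], [0, 0, 0, 0, 0, 0], [0, 0, 0, 0, 0, 0], [0, 0, 0, 0, 0, 0], [0, 0, 0, 0, 0, 0], [0, 0, 0, 0, 0, 0], [0, 0, 0, 0, 0, 0], [0, 0, 0, 0, 0, 0]], "claw": 1}}

```text
clock: 5.7
tcp_pos: [0.4808, -0.145, 0.0333]
tool_rot: [[1.0, -0.013, -0.0], [-0.013, -1.0, 0.0], [-0.0, -0.0, -1.0]]
contact_force: [1.2, 0.3, -0.0]
grip_width: 0.085
grasp_force: 0.0
```

Emit:
{"api": "step_arm", "payload": {"moves": [[0, 0, -0.15, 0, 0, 0], [0, 0, -0.4, 0, 0, 0], [0, 0, -0.65, 0, 0, 0], [0, 0, -0.9, 0, 0, 0], [0, 0, -0.9, 0, 0, 0], [0, 0, -0.9, 0, 0, 0]]}}

```text
clock: 6.3
tcp_pos: [0.4813, -0.1452, 0.2146]
tool_rot: [[1.0, -0.013, 0.003], [-0.013, -1.0, -0.001], [0.003, 0.001, -1.0]]
contact_force: [-0.6, 0.2, -1.1]
grip_width: 0.085
grasp_force: 0.0
```

```bash
python3 go.py .583 -.148 .074; python3 - <<'E'
from h import *
from bench import camera
b=camera('scene')[:,:,::-1]
for i,x in enumerate((-.112,-.134)):
    c,s=np.cos(-.0135),np.sin(-.0135);P=[.589+c*x+s*.06,-.088+s*x-c*.06,.0453];print(x,proj("scene",P)[0])
cv2.imwrite('pics/d.png',cv2.resize(b[170:290,270:420],None,fx=5,fy=5,interpolation=cv2.INTER_CUBIC))
E
```

```text
t 6.3 tcp [ 0.4813 -0.1452  0.2146] F [-0.6  0.2 -1.1] w 0.085 0.0
row [0.507 0.007 0.704] [ 0.0003 -0.0008  0.0001]
-0.112 [372.3628105  239.17705675]
-0.134 [380.73299614 244.54510106]
```

View pics/d.png

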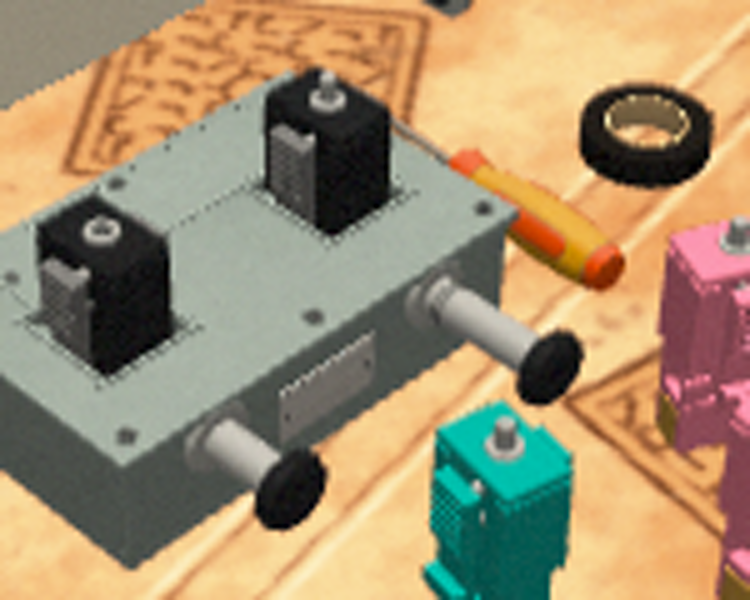

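The right head's face is at pixel (380.6,243.6), and fully out is predicted at (380.7,244.5). So that way is off, and the left one is still in. On to the carrier.

Emit:
{"api": "step_arm", "payload": {"moves": [[0.2, 0.007, 0, 0, 0, 0], [0.4, 0.007, 0, 0, 0, 0], [0.507, 0.012, 0.1, 0, 0, 0], [0.507, 0.012, 0.2, 0, 0, 0], [0.507, 0.012, 0.35, 0, 0, 0], [0.507, 0.012, 0.45, 0, 0, 0], [0.507, 0.012, 0.55, 0, 0, 0], [0.507, 0.012, 0.62, 0, 0, 0], [0.507, 0.012, 0.67, 0, 0, 0], [0.507, 0.012, 0.7, 0, 0, 0], [0.507, 0.012, 0.7, 0, 0, 0]]}}

```text
clock: 7.45
tcp_pos: [0.5819, -0.1486, 0.0727]
tool_rot: [[1.0, -0.013, -0.001], [-0.013, -1.0, 0.0], [-0.001, -0.0, -1.0]]
contact_force: [-0.2, -0.1, 0.7]
grip_width: 0.0853
grasp_force: 0.0
```

Emit:
{"api": "step_arm", "payload": {"moves": [[0, 0, 0, 0, 0, 0], [0, 0, 0, 0, 0, 0], [0, 0, 0, 0, 0, 0], [0, 0, 0, 0, 0, 0], [0, 0, 0, 0, 0, 0], [0, 0, 0, 0, 0, 0], [0, 0, 0, 0, 0, 0], [0, 0, 0, 0, 0, 0], [0, 0, 0, 0, 0, 0], [0, 0, 0, 0, 0, 0]], "claw": -1, "squeeze": 45}}

```text
clock: 8.45
tcp_pos: [0.5832, -0.1481, 0.0748]
tool_rot: [[1.0, -0.013, 0.002], [-0.013, -1.0, 0.0], [0.002, -0.0, -1.0]]
contact_force: [-2.5, 4.0, 15.4]
grip_width: 0.0297
grasp_force: 44.7
```

```bash
python3 go.py .583 -.148 .174; python3 -c "
from bench import camera;import cv2
b=camera('scene')[:,:,::-1][130:300,250:420]
cv2.imwrite('pics/e.png',cv2.resize(b,None,fx=3,fy=3))"
```

```text
t 8.45 tcp [ 0.5832 -0.1481  0.0748] F [-2.5  4.  15.4] w 0.0297 44.7
row [ 0.    -0.001 -0.496] [-0.0001 -0.0007  0.0003]
```

View pics/e.png

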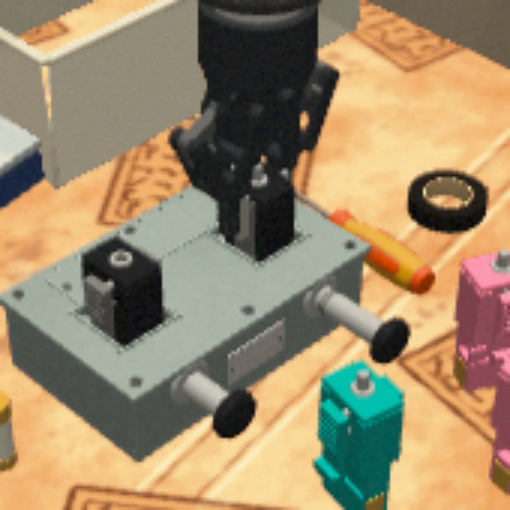

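The fingers are closed on the right carrier's catches (crop (255,225)), with width 30 mm and 45 N. A small test lift next.

Emit:
{"api": "step_arm", "payload": {"moves": [[0, 0, -0.005, 0, 0, 0], [0, 0, -0.015, 0, 0, 0], [0, 0, -0.03, 0, 0, 0], [0, 0, -0.045, 0, 0, 0], [0, 0, -0.06, 0, 0, 0], [0, 0, -0.06, 0, 0, 0]]}}

```text
clock: 9.1
tcp_pos: [0.5824, -0.1487, 0.0858]
tool_rot: [[1.0, -0.013, 0.001], [-0.013, -1.0, -0.0], [0.001, 0.0, -1.0]]
contact_force: [0.9, -0.1, -2.2]
grip_width: 0.0296
grasp_force: 44.6
```

Emit:
{"api": "step_arm", "payload": {"moves": [[0, 0, -0.05, 0, 0, 0], [0, 0, -0.1, 0, 0, 0], [0, 0, -0.15, 0, 0, 0], [0, 0, -0.2, 0, 0, 0], [0, 0, -0.25, 0, 0, 0], [0, 0, -0.3, 0, 0, 0], [0, 0, -0.35, 0, 0, 0], [0, 0, -0.4, 0, 0, 0], [0, 0, -0.45, 0, 0, 0], [0, 0, -0.5, 0, 0, 0], [0, 0, -0.55, 0, 0, 0], [0, 0, -0.57, 0, 0, 0], [0, 0, -0.57, 0, 0, 0], [0, 0, -0.57, 0, 0, 0], [0, 0, -0.57, 0, 0, 0], [0, 0, -0.57, 0, 0, 0]]}}

```text
clock: 10.7
tcp_pos: [0.582, -0.1486, 0.1989]
tool_rot: [[1.0, -0.013, -0.001], [-0.013, -1.0, 0.0], [-0.001, -0.0, -1.0]]
contact_force: [0.5, 0.3, -1.3]
grip_width: 0.0294
grasp_force: 44.7
```

```bash
python3 go.py .583 -.148 .2; python3 -c "
from bench import camera;import cv2
b=camera('scene')[:,:,::-1][110:300,240:460]
cv2.imwrite('pics/f.png',cv2.resize(b,None,fx=3,fy=3))"
```

```text
t 10.7 tcp [ 0.582  -0.1486  0.1989] F [ 0.5  0.3 -1.3] w 0.0294 44.7
row [ 0.005 -0.003 -0.006] [-0.0001  0.0002  0.0002]
```

View pics/f.png

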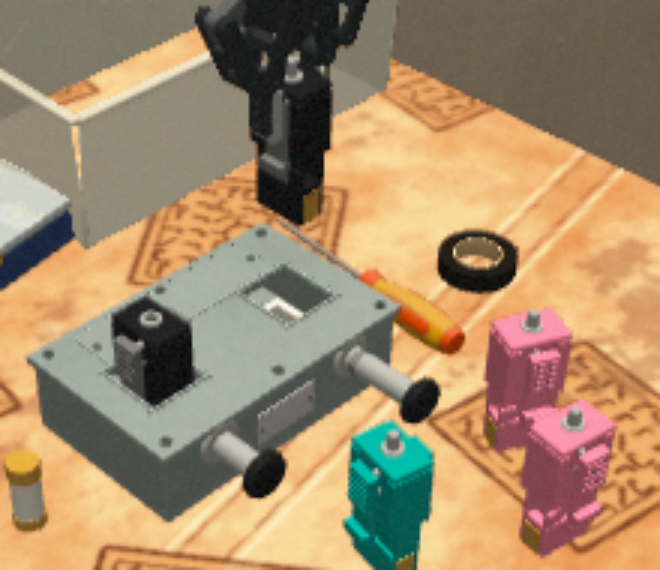

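The blown carrier hangs upright and clear of the unit, with its bay empty, its knob out, and the left way and the bystanders untouched. Handing in.

```bash
python3 -c "
from bench import finish_job
print(finish_job())"
```

```text
the job is handed in; nothing more can be done
None
```

I handed the job in: the right (blown) way is switched off, and its carrier is out and held upright by its catches, about 0.14 m above the bench; the left way and the bystanders are untouched (the hand-in returned no verdict).

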